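# Put the microscope kit back in its stands

## Robot

A 7-joint arm with a two-finger parallel gripper is mounted at the origin on a cart in front of the work surface, level with it; the furniture and walls round the work are solid. World frame = base frame: x ahead of the robot, y to its left, z up, the work surface at z = 0. Lengths are in m, angles in rad, forces in N, time in s.
With the tool pointing down it reaches from about 0.4 to 0.85 m from the base axis. Payload 10.4 kg.
Tool frame: the origin (TCP) lies on the mounting face of the last link; the fingertips stand 173 mm ahead of it and the grasp point (between the pads) lies 155 mm ahead of it; z points along the fingers, y is the direction in which the jaws open and shut (so a half turn about z gives the same grasp; the last joint's range is limited). The gripper opens to 85 mm and grips with 20 to 120 N. Pads are 22 mm wide; open, the fingers measure 114 mm over their backs; the gripper's body (76 mm by 85 mm) begins 54 mm behind the grasp point. The pads swing forward as they close: fully open they stand 13 mm farther back than shut.
Start: joints at [1.281, 0.332, -0.065, 1.46, 0.022, 1.35, -0.088], TCP at [0.165, -0.603, 0.405] pointing down, gripper open.
Joint ranges: [-2.6, 2.6], [-0.5, 2.12], [-1.47, 1.34], [0.16, 2.42], [-1.27, 4.41], [0.06, 2.06], [-2.6, 2.6]. Speed limits (rad/s): [2.22, 2.22, 2.79, 2.79, 3.14, 3.14, 3.14].

## Interface

Orientations are given as a unit quaternion [x, y, z, w].
In Python, from rig import arm gives the robot as it stands.
- The arm moves only by the shell command python3 -m jog 'ROWS' [OPENING] [FORCE]. ROWS is JSON, a list of rows, each a list of 2 entries, a list of its own where there are three numbers: the shift along the tool's x, y, z in cm, then the turn, a rotation vector about the tool's x, y, z in degrees. A call has 1 to 10 rows; each row shifts and turns the commanded pose from where the row before left it, along the tool's axes as they then stand; what a row does not reach is not made up. A row lasts 1/12 s, in which the tool goes at most 41.7 mm and 7.16 degrees, less where a joint would pass 70% of its speed; a pose out of reach is approached as far as the arm can. A call with a gripper value outside its range is refused whole. OPENING is the opening, from 0 (shut) to 1 (fully open), set as the call begins (- or left out, the last holds). The fingers move at their own pace and stop on an object; FORCE is the grip in N (left out, the last holds). Time passes only in rows, so rows that do not move let the fingers close. It gives the time, the measured TCP pose, the force and the opening at its end, in the units of the state.
- arm.get_state(): the state, without advancing time (a new reading comes with each control period).
- arm.get_image(name): name is "side" or "top"; returns (picture, depth): 480x640x3 uint8, red, green, blue; 480x640 float32, m along the optical axis (not along the pixel's ray), 0 where there is no reading.
- arm.camera_info(name): a dict with "camera_matrix" (3x3 intrinsics, pixels), "k1" (the pictures are not rectified: a ray, as slopes to the right and down, at radius r is drawn at 1 + k1 r^2 times it, then the intrinsics apply), "T" (4x4, takes a point from camera to world coordinates). Camera axes: x right, y up, looking along -z (the intrinsics and any distortion apply to the point x, -y, -z); pixel columns grow to the right and rows downward; lengths in m; the calibration is good to about 2 mm. A picture is of the moment at which its call begins. camera_info takes no time and is no camera call.
- arm.finish_job(): hands the job in, once; it reports no verdict.
Trained networks look in the newest picture that a camera, given by its name, has taken for a name from the list of things; names that differ only in an ending like _2 or _b are one class to them, and where a whole thing is asked for, a point or a joint stands for the part that bears it (a point fixed in the world has none). Each returns a list of dicts, best first, with "conf" (0 to 1); they miss things now and then, are a little off and sometimes report something else, mostly with a low value. They report only what shows in the picture. A call takes as long as a camera call. They do not tell look-alikes from the thing itself.
- arm.boxes_of(camera, label): "uv" ([column, row] in pixels, amid what is visible of it).
The state is a dict: "t": time; "q": joint angles; "qd": joint speeds; "effort": joint torques, N m; "tool_pos": TCP position; "ee_rot": TCP orientation; "force": force on the tool from outside, world axes, zero at the start; "wrist_torque": the same for the moment, N m; "width": finger opening in m.
Only numpy, scipy, OpenCV 4.12 (cv2) and the standard library are available. Lean on these libraries where they do the work, as an engineer would, in place of code of your own. Each camera call takes 0.05 s, during which the arm holds its last target. There are 200 camera calls.

## Task

Put away the four loose bits of kit that lie straight in front of the robot (not the clutter at the far right end of the bench), each in the grey stand made for it: the dropper bottle upright in the larger, taller round cup, the vial upright in the smaller, lower one, the forceps across both notches of the two-block rest, and the power adapter flat on the tray, lengthwise between its end lips. Centre each in its stand and let go; keep the bottle and the vial upright all the while, and leave the note pad and the mouse where they lie.

Things in the scene. Friction and masses are not known exactly. Their poses are not given: they have to be found in the camera images.
- dropper_bottle_mid (a point): dark amber dropper bottle with a black rubber bulb, standing upright: round body 33 mm in diameter, straight sides from the base to about 62 mm up, 102 mm high in all, about 70 g. The point is at its centre, 51 mm above its base; z points up the bottle.
- vial_mid (a point): small clear glass vial with a black screw cap, standing upright: 23 mm in diameter, 56 mm high, the glass straight from the base to 43 mm up, a cap 21 mm in diameter above that, about 16 g. The point is at its centre, 28 mm above its base; z points up the vial.
- forceps_mid (a point): slim steel-grey forceps lying flat on the bench: 118 mm long along its y axis, 13 mm wide (x) and 11 mm high at the middle, about 22 g, rigid. The point is at its centre, 5.5 mm above its underside. Which end points where does not matter.
- power_brick_mid (a point): black oblong power adapter (no cable) lying flat: 98 mm long along its x axis, 48 mm wide along y, 31 mm high, about 190 g. The point is at its centre, 15.5 mm above its underside. Which end points where does not matter.
- bottle_cup_floor (a point): the larger and taller of two round grey plastic cups, open at the top, fixed to the bench: bore 50 mm, outside 60 mm, rim 30 mm above the bench, with a foot 76 mm across. The point is at the centre of its inner floor, 5 mm above the bench (rim 25 mm above the point). The dropper bottle's stand.
- vial_cup_floor (a point): the smaller and lower of two round grey plastic cups, open at the top, fixed to the bench: bore 39 mm, outside 49 mm, rim 18 mm above the bench, with a foot 65 mm across. The point is at the centre of its inner floor, 5 mm above the bench (rim 13 mm above the point). The vial's stand.
- forceps_rest: grey plastic rest fixed to the bench: two notched blocks in line, 80 mm apart (centre to centre, each 14 mm thick) along its y axis on a base 36 mm wide, 108 mm long and 5 mm high. The notches are 29 mm wide (in x), their floors 14 mm above the bench, their cheeks 25 mm high, 47 mm over the outside; between the blocks is a 66 mm gap for fingers. The origin is on the bench under its middle. Forceps lie along its y axis across both notches.
- brick_tray: flat grey plastic tray fixed to the bench: plate 130 mm long along its x axis, 68 mm wide (y), 4 mm thick, with a lip at each short end (14 mm above the bench, 117 mm clear between the lips); its long sides are open. The origin is on the bench under its middle. The power adapter lies on the plate, between the lips, lengthwise.
- note_pad: ruled note pad, 106 x 76 x 12 mm, a bystander lying loose to the right of the work, before the meter (another pad far off to the right does not matter); origin under its middle.
- mouse: black computer mouse, 108 x 60 x 39 mm, a bystander lying loose at the left; origin under its middle.
Things that resemble listed ones, but are neither listed nor needed, are in the scene too. Leave any purple look-alike of the part that bears vial_mid alone.

How it is judged:
By the outcome, as a careful person would: the job done as asked, in the order asked, and still so for the second after the job is handed in, with the robot touching nothing.
It also fails if it takes over 109 s, if anything falls off the work surface, if the arm or the gripper's body presses on something with over 40 N, if the wrist force passes 120 N, or if a joint passes its speed limit or range.

## Working session

There is one attempt and no reset: what is moved stays moved. The work goes in short steps, Python scripts to look and compute and a shell command to move; the robot and the scene stay as the last step left them, time stands still between calls to the robot, and variables do not carry over. Pictures are saved under pics/ and viewed, about 12 in all and at most 16, crops included, and the job is handed in when it is done.

```bash
ls; mkdir -p pics; python3 - <<'E'
from rig import arm
import cv2,numpy as np
for n in("side","top"):
    im,d=arm.get_image(n); cv2.imwrite(f"pics/{n}0.png",im[:,:,::-1]); i=arm.camera_info(n); print(n,i)
s=arm.get_state();print(s['t'],s['tool_pos'],s['ee_rot'],s['width'])
for n in("side","top"):
    for l in["dropper_bottle_mid","vial_mid","forceps_mid","power_brick_mid","bottle_cup_floor","vial_cup_floor","forceps_rest","brick_tray","note_pad","mouse"]:
        print(n,l,[(np.round(b['uv']),round(b['conf'],2)) for b in arm.boxes_of(n,l)])
E
```

```text
pics
side {'camera_matrix': array([[480.66408332,   0.        , 328.63854179],
       [  0.        , 480.66408332, 237.9015286 ],
       [  0.        ,   0.        ,   1.        ]]), 'k1': 0.003124217772808755, 'T': array([[ 0.97611479,  0.08056442, -0.20176545,  0.17892821],
       [-0.21587318,  0.46426194, -0.85898756, -1.21346206],
       [ 0.02446818,  0.88202621,  0.47056464,  0.72062013],
       [ 0.        ,  0.        ,  0.        ,  1.        ]])}
top {'camera_matrix': array([[492.21886654,   0.        , 324.98333464],
       [  0.        , 492.21886654, 239.69066573],
       [  0.        ,   0.        ,   1.        ]]), 'k1': -0.08825863077755078, 'T': array([[-3.76195120e-02,  9.79102912e-01, -1.99855598e-01,
         1.95281465e-01],
       [-9.99292109e-01, -3.68137205e-02,  7.74789638e-03,
        -2.49766985e-02],
       [ 2.28559794e-04,  2.00005594e-01,  9.79794729e-01,
         1.43163997e+00],
       [ 0.00000000e+00,  0.00000000e+00,  0.00000000e+00,
         1.00000000e+00]])}
0.1 [ 0.16477289 -0.60278591  0.4039939 ] [ 9.91113751e-01  1.33015607e-01 -9.95901376
[... 288 characters left out ...]
 0.65)]
side bottle_cup_floor [(array([359., 228.]), 0.78)]
side vial_cup_floor [(array([316., 238.]), 0.74)]
side forceps_rest [(array([368., 252.]), 0.68)]
side brick_tray [(array([310., 219.]), 0.7)]
side note_pad [(array([359., 359.]), 0.62)]
side mouse [(array([258., 199.]), 0.56)]
top dropper_bottle_mid [(array([380., 201.]), 0.46)]
top vial_mid [(array([408., 269.]), 0.53)]
top forceps_mid []
top power_brick_mid [(array([203., 202.]), 0.58)]
top bottle_cup_floor []
top vial_cup_floor [(array([278., 260.]), 0.93)]
top forceps_rest [(array([315., 202.]), 0.78)]
top brick_tray [(array([226., 251.]), 0.89)]
top note_pad [(array([466., 252.]), 0.61)]
top mouse [(array([174., 322.]), 0.68)]
```

View pics/side0.png

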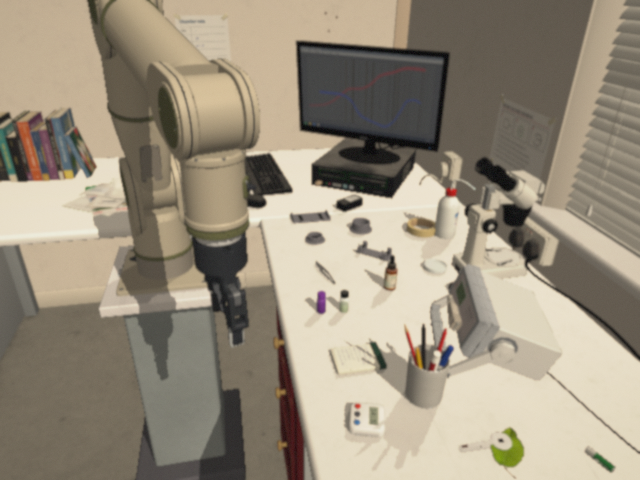

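View pics/top0.png

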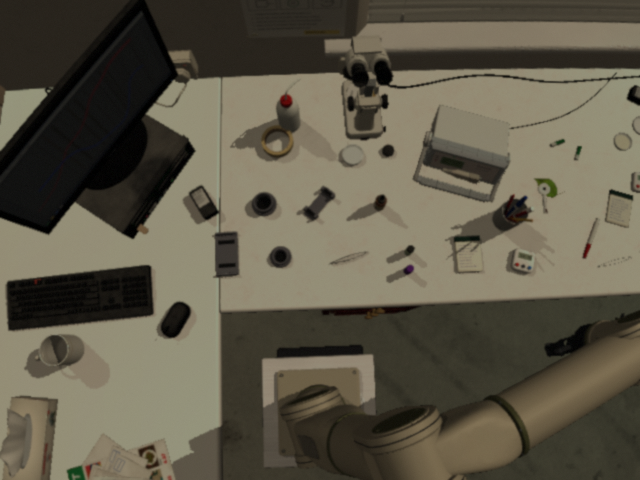

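The side view shows the bottle at (390,272), the clear vial at (344,301) and a purple look-alike at (322,302). The top view shows the bottle at (380,201) and the forceps at (350,257). It also shows the brick at (203,202), the tray at (227,253), the large cup at (264,204), the small cup at (280,256) and the rest at (319,203).

Vial candidates in the top view are (410,249), which is clear with a black cap, and (408,269), which is purple. I take the first and will confirm it in a crop.

```bash
cat > h.py <<'E'
from rig import arm
import cv2,numpy as np
def cloud(n,d=None):
    i=arm.camera_info(n);K=i['camera_matrix'];T=i['T']
    if d is None: im,d=arm.get_image(n)
    v,u=np.mgrid[:480,:640]
    p=cv2.undistortPoints(np.stack([u,v],-1).reshape(-1,1,2).astype(float),K,np.array([i['k1'],0,0,0.])).reshape(480,640,2)
    P=np.stack([p[...,0]*d,-p[...,1]*d,-d],-1)@T[:3,:3].T+T[:3,3]
    P[d==0]=np.nan
    return P
def ray(n,u,v,z):
    i=arm.camera_info(n);K=i['camera_matrix'];T=i['T']
    p=cv2.undistortPoints(np.array([[[u,v]]],float),K,np.array([i['k1'],0,0,0.])).ravel()
    r=T[:3,:3]@[p[0],-p[1],-1]; return T[:3,3]+r*(z-T[2,3])/r[2]
def proj(n,X):
    i=arm.camera_info(n);K=i['camera_matrix'];T=i['T']
    c=T[:3,:3].T@(np.array(X)-T[:3,3]); a=np.array([c[0],-c[1]])/-c[2]; a=a*(1+i['k1']*(a@a))
    return K[:2,:2]@a+K[:2,2]
E
python3 - <<'E'
from h import *
for n in("top","side"):
    im,d=arm.get_image(n);P=cloud(n,d);np.savez(f"{n}.npz",im=im,P=P)
    if n=="top": q=[(380,201),(410,249),(408,269),(350,257),(203,202),(227,253),(264,204),(280,256),(319,203),(468,254),(175,320)]
    else: q=[(390,275),(344,301),(322,302),(326,272),(349,203),(310,218),(361,226),(315,238),(374,252),(355,360)]
    for u,v in q:
        Z=P[...,2][v-22:v+23,u-22:u+23]
        m=(P[...,2]>.005)&(P[...,2]<.15);m=m.astype(np.uint8)
        k,l,s,c=cv2.connectedComponentsWithStats(m)
        w=l[v-3:v+4,u-3:u+4];w=w[w>0]
        if len(w)==0: print(n,u,v,'none',P[v,u].round(3));continue
        i=np.bincount(w).argmax(); M=l==i; pts=P[M]
        r=cv2.minAreaRect((pts[:,:2]*1000).astype(np.float32))
        print(n,u,v,M.sum(),'z90',np.percentile(pts[:,2],[10,50,95]).round(3),'mean',pts[:,:2].mean(0).round(4),'rect',np.round(r[0],1),np.round(r[1],1),round(r[2],1))
T=np.load('top.npz')['im'][175:305,170:440,::-1]; S=np.load('side.npz')['im'][190:330,280:420,::-1]
a=cv2.resize(T,(800,385),interpolation=cv2.INTER_CUBIC)
cv2.imwrite('pics/topc.png',a); cv2.imwrite('pics/sidec.png',cv2.resize(S,(600,600),interpolation=cv2.INTER_CUBIC))
E
```

```text
top 380 201 157 z90 [0.019 0.061 0.098] mean [ 0.5811 -0.1981] rect [ 586.1 -205.4] [42.9 31. ] 87.8
top 410 249 82 z90 [0.015 0.051 0.06 ] mean [ 0.4399 -0.2751] rect [ 441.3 -276.5] [22.5 22.1] 33.9
top 408 269 77 z90 [0.016 0.052 0.059] mean [ 0.3838 -0.2698] rect [ 388.2 -270.7] [28.1 22.4] 9.0
top 350 257 4 z90 [0.005 0.006 0.009] mean [ 0.439  -0.1036] rect [ 438.9 -103.7] [1.9 9. ] 24.0
top 203 202 533 z90 [0.024 0.03  0.035] mean [0.6082 0.321 ] rect [616.7 326.6] [110.8  49.4] 31.8
top 227 253 102 z90 [0.005 0.007 0.011] mean [0.4429 0.2578] rect [444.7 251.9] [49.9 58.7] 40.7
top 264 204 324 z90 [0.006 0.011 0.032] mean [0.6032 0.1419] rect [606.3 143.3] [74.7 73.1] 29.5
top 280 256 224 z90 [0.006 0.009 0.021] mean [0.4407 0.0947] rect [441.7  94.6] [60.5 58.8] 78.5
top 319 203 310 z90 [0.006 0.011 0.025] mean [ 0.598  -0.0197] rect [598.7 -20.4] [ 53.4 106.3] 52.8
top 468 254 874 z90 [0.007 0.01  0.016] mean [ 0.4292 -0.4571] rect [ 431.2 -456.6] [114.6  82.5] 1.5
top 175 320 706 z90 [0.015 0.029 0.037] mean [0.2671 0.3991] rect [268.1 405.4] [ 68. 106.] 60.0
side 390 275 
[... 295 characters left out ...]
e 326 272 72 z90 [0.006 0.009 0.012] mean [ 0.4292 -0.0947] rect [429.5 -95.8] [ 14.6 105. ] 15.2
side 349 203 318 z90 [0.01  0.029 0.035] mean [0.6091 0.3121] rect [613.6 320.1] [104.5  58.3] 29.8
side 310 218 223 z90 [0.005 0.007 0.016] mean [0.4585 0.2532] rect [456.4 254.5] [129.7  75.1] 2.3
side 361 226 273 z90 [0.007 0.02  0.032] mean [0.6027 0.139 ] rect [621.  150.8] [110.6  73.6] 29.9
side 315 238 179 z90 [0.006 0.012 0.021] mean [0.4414 0.094 ] rect [440.9  93.9] [62.6 58.4] 44.2
side 374 252 615 z90 [0.007 0.024 0.084] mean [ 0.5896 -0.1298] rect [606.9 -95.7] [ 99.9 245.3] 6.5
side 355 360 1284 z90 [0.009 0.011 0.014] mean [ 0.4273 -0.4601] rect [ 428.  -455.9] [ 80.3 106.6] 89.7
```

View pics/topc.png

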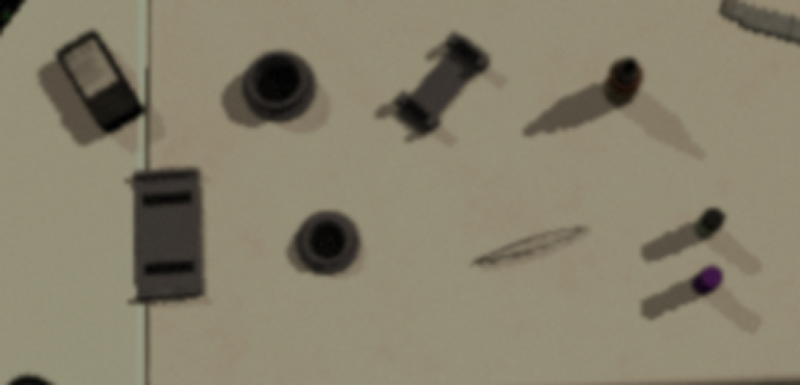

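View pics/sidec.png

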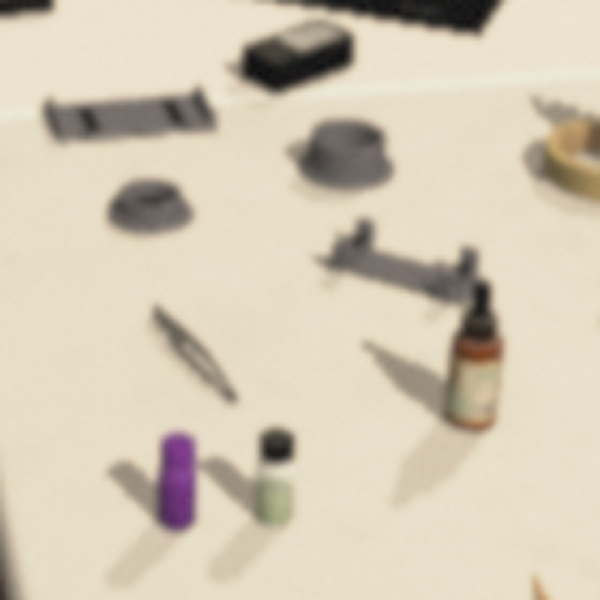

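The crop confirms it: the clear vial with the black cap is at side px (344,301), world (0.44,-0.277), and the purple one is at (0.384,-0.271). I'll refine the stands once from dark-pixel contours.

```bash
python3 - <<'E'
from h import *
def seg(n,u,v,z,thr,name):
    im=np.load(f'{n}.npz')['im'];g=cv2.cvtColor(im,cv2.COLOR_RGB2GRAY)
    s=4;w=34
    c=cv2.resize(g[v-w:v+w,u-w:u+w],None,fx=s,fy=s,interpolation=cv2.INTER_CUBIC)
    bg=np.percentile(c,80)
    k,l,st,ce=cv2.connectedComponentsWithStats((c<bg*thr).astype(np.uint8))
    q=l[w*s-10:w*s+11,w*s-10:w*s+11];q=q[q>0]
    if len(q)==0: print(n,name,'none');return
    M=(l==np.bincount(q).argmax()).astype(np.uint8)
    co=max(cv2.findContours(M,0,2)[0],key=len)[:,0]
    p=np.array([ray(n,u-w+(a+.5)/s-.5,v-w+(b+.5)/s-.5,z)[:2]*1000 for a,b in co],np.float32)
    r=cv2.minAreaRect(p); print(n,name,thr,np.round(r[0],1),np.round(r[1],1),round(r[2],1))
for thr in(.4,.5,.6):
    for a in[(227,253,.005,'tray'),(319,203,.012,'rest'),(264,204,.005,'cupB'),(280,256,.005,'cupV'),(350,257,.005,'forc'),(203,202,.028,'brick')]: seg('top',*a[:3],thr,a[3])
    for a in[(310,218,.005,'tray'),(315,238,.005,'cupV'),(326,272,.005,'forc')]: seg('side',*a[:3],thr,a[3])
for n,P in((n,np.load(f'{n}.npz')['P']) for n in("top","side")):
  for nm,c,z0,z1 in(('cupB',(.604,.142),.022,.036),('cupV',(.441,.094),.013,.024),('rest',(.598,-.02),.018,.03),('bottle',(.583,-.2),.03,.06),('bottletop',(.583,-.2),.08,.11),('brick',(.612,.322),.02,.036)):
    m=(np.hypot(P[...,0]-c[0],P[...,1]-c[1])<.062)&(P[...,2]>z0)&(P[...,2]<z1);p=P[m][:,:2]*1000
    r=cv2.minAreaRect(p.astype(np.float32));print(n,nm,m.sum(),p.mean(0).round(1),np.round(r[0],1),np.round(r[1],1),round(r[2],1))
E
```

```text
top tray 0.4 [453.8 257.6] [131.3  63. ] 1.7
top rest 0.4 [596.8 -20.3] [ 46.5 104.1] 48.5
top cupB 0.4 [601.6 145. ] [69.3 70.2] 44.4
top cupV 0.4 [438.8  98.7] [58.  58.7] 39.1
top forc none
top brick none
side tray none
side cupV 0.4 [438.2 109.5] [55.9 25.4] 32.6
side forc none
top tray 0.5 [454.4 256.9] [135.   66.7] 2.1
top rest 0.5 [596.3 -20.2] [ 48.8 107.4] 48.3
top cupB 0.5 [601.6 145.1] [72.5 74. ] 36.7
top cupV 0.5 [440.3  98.9] [63.4 60.4] 87.9
top forc none
top brick 0.5 [606.7 322.1] [107.7  53.4] 33.4
side tray 0.5 [456.6 235.7] [11.7  7.6] 80.4
side cupV 0.5 [439.1 102.4] [53.2 62.2] 0.1
side forc none
top tray 0.6 [454.7 257.4] [140.2  70.8] 1.8
top rest 0.6 [594.3 -17.5] [ 53.4 115.9] 47.2
top cupB 0.6 [603.1 152.7] [91.2 74.3] 89.3
top cupV 0.6 [440.2  98.3] [65.1 64.1] 70.8
top forc none
top brick 0.6 [597.1 317.3] [130.8  96. ] 28.2
side tray 0.6 [455.6 256.1] [133.9  69.1] 2.2
side cupV 0.6 [441.8 102.3] [72.2 57.3] 80.1
side forc 0.6 [424.4 -78.1] [14.2 62.2] 13.4
top cupB 110 [604.4 143. ] [604.  142.5] [58.3 58.5] 62.6
top cupV 80 [441.8  96.5] [441.8  96.3] [47.5 45.3] 84.1
top rest 62 [595.3 -16.7] [600.6 -21.3] [47.9 95.3] 49.3
top bottle 52 [ 579.  -196.9] [ 585.3 -199.8] [32.5 29.1] 73.1
top bottletop 25 [ 586.1 -201. ] [ 587.2 -201.2] [14.4 15. ] 36.0
top brick 486 [609.6 322.1] [611.8 323.9] [97.4 49. ] 31.8
side cupB 115 [603. 142.] [603.3 142.5] [66.6 56.2] 75.1
side cupV 76 [440.7  97.1] [442.2  96.8] [54.4 47. ] 55.6
side rest 66 [600.8 -26.3] [598.8 -23.2] [53.8 93.8] 49.4
side bottle 131 [ 581.9 -212.2] [ 583.6 -209.4] [20.8 33.1] 69.9
side bottletop 41 [ 585.3 -205.4] [ 585.9 -204.5] [13.5 12.9] 23.2
side brick 219 [610.1 316.3] [613.  322.8] [102.8  53. ] 29.8
```

```bash
cat >> h.py <<'E'
from scipy.spatial.transform import Rotation as Ro
def togo(x,y,z,yaw=None):
    s=arm.get_state();R=Ro.from_quat(s['ee_rot']).as_matrix()
    print('t',round(s['t'],2),'pos',s['tool_pos'].round(4),'F',np.round(s['force'],1),'w',round(s['width'],4),'shift cm',(100*R.T@(np.array([x,y,z])-s['tool_pos'])).round(2))
    if yaw is not None: yaw=np.radians(yaw)
    else: yaw=np.arctan2(R[1,0],R[0,0])
    c,sn=np.cos(yaw),np.sin(yaw)
    D=np.array([[c,sn,0],[sn,-c,0],[0,0,-1]])
    print('turn deg',np.degrees(Ro.from_matrix(R.T@D).as_rotvec()).round(2),'yaw now',np.degrees(np.arctan2(R[1,0],R[0,0])).round(1))
E
python3 -m jog '[[[0,0,0],[0,0,5.1]],[[0,0,0],[0,0,5.1]],[[0,0,0],[0,0,5.1]],[[2.8,-2.67,0.5],[0,0,0]],[[2.8,-2.67,0.5],[0,0,0]],[[2.8,-2.67,0.5],[0,0,0]],[[2.8,-2.67,0.5],[0,0,0]],[[2.8,-2.67,0.5],[0,0,0]],[[2.8,-2.67,0.5],[0,0,0]],[[2.8,-2.67,0.5],[0,0,0]]]' 1 30
python3 -m jog '[[[2.8,-2.67,0.5],[0,0,0]],[[2.8,-2.67,0.5],[0,0,0]],[[2.8,-2.67,0.5],[0,0,0]],[[2.8,-2.67,0.5],[0,0,0]],[[2.8,-2.67,0.5],[0,0,0]],[[2.8,-2.67,0.5],[0,0,0]],[[2.8,-2.67,0.5],[0,0,0]],[[2.8,-2.67,0.5],[0,0,0]],[[0,0,0],[0,0,0]],[[0,0,0],[0,0,0]]]'
python3 -c "
from h import *
togo(.586,-.203,.33,0)
im,d=arm.get_image('side');s=im[190:330,300:460,::-1]
cv2.imwrite('pics/s1.png',cv2.resize(s,(640,560),interpolation=cv2.INTER_CUBIC))
"
```

```text
t: 2.03
tool_pos: [0.3619, -0.4145, 0.3698]
ee_rot: [1.0, -0.0, 0.0, 0.0]
force: [0.9, -1.0, 0.2]
width: 0.0852
t: 2.87
tool_pos: [0.5862, -0.1997, 0.3291]
ee_rot: [1.0, 0.002, -0.0, -0.001]
force: [-0.9, -0.8, 0.2]
width: 0.0855
t 2.87 pos [ 0.5862 -0.1997  0.3291] F [-0.9 -0.8  0.2] w 0.0855 shift cm [-0.02  0.33 -0.09]
turn deg [-0.09  0.02  0.26] yaw now 0.3
```

View pics/s1.png

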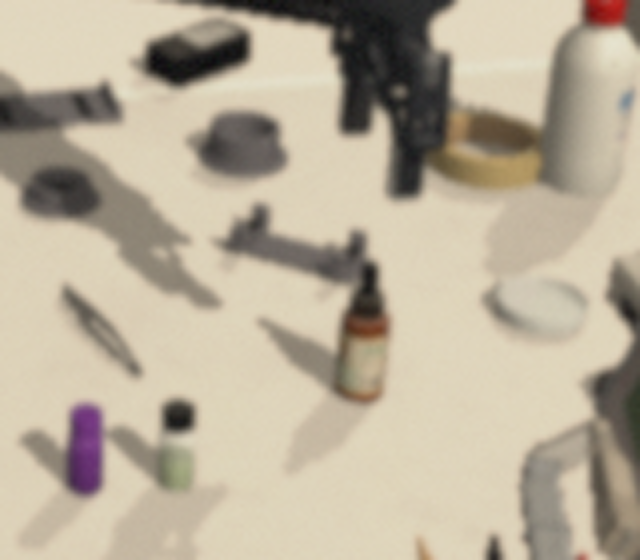

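The fingers are above the bottle, which is at crop (362,340). I'll descend, close and lift a little.

```bash
python3 -m jog '[[[0,0.3,2.5],[0,0,0]],[[0,0,2.5],[0,0,0]],[[0,0,2.5],[0,0,0]],[[0,0,2.5],[0,0,0]],[[0,0,1.5],[0,0,0]],[[0,0,0.6],[0,0,0]],[[0,0,0],[0,0,0]]]' && python3 -m jog '[[[0,0,0],[0,0,0]],[[0,0,0],[0,0,0]],[[0,0,0],[0,0,0]],[[0,0,0],[0,0,0]],[[0,0,0],[0,0,0]],[[0,0,0],[0,0,0]],[[0,0,0],[0,0,0]],[[0,0,0],[0,0,0]]]' 0 30 && python3 -m jog '[[[0,0,-0.5],[0,0,0]],[[0,0,-1.5],[0,0,0]],[[0,0,-2],[0,0,0]],[[0,0,-2],[0,0,0]],[[0,0,0],[0,0,0]]]'
python3 -c "
from h import *
togo(.6037,.1427,.268,0)
im,d=arm.get_image('side');s=im[190:330,300:460,::-1]
cv2.imwrite('pics/s2.png',cv2.resize(s,(640,560),interpolation=cv2.INTER_CUBIC))
"
```

```text
t: 3.5
tool_pos: [0.5838, -0.2067, 0.2076]
ee_rot: [1.0, -0.001, -0.001, -0.0]
force: [-0.7, 0.2, 0.7]
width: 0.0852
t: 4.17
tool_pos: [0.5854, -0.2054, 0.2097]
ee_rot: [1.0, -0.0, 0.001, 0.0]
force: [-0.0, 0.8, 6.4]
width: 0.0318
t: 4.58
tool_pos: [0.586, -0.2057, 0.273]
ee_rot: [1.0, -0.0, 0.003, 0.001]
force: [0.9, -0.7, 0.8]
width: 0.0317
t 4.58 pos [ 0.586  -0.2057  0.273 ] F [ 0.9 -0.7  0.8] w 0.0317 shift cm [  1.76 -34.84   0.44]
turn deg [ 0.11 -0.3  -0.01] yaw now -0.0
```

View pics/s2.png

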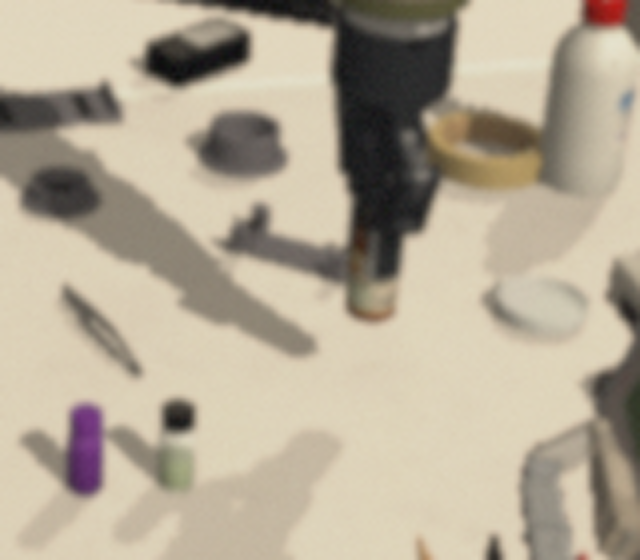

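The bottle is held and upright (crop 372,270). I'll carry it to the cup.

```bash
python3 -m jog '[[[0.2,-2,0],[0,0,0]],[[0.2,-3.7,0],[0,0,0]],[[0.2,-3.7,0],[0,0,0]],[[0.2,-3.7,0],[0,0,0]],[[0.2,-3.7,0],[0,0,0]],[[0.2,-3.7,0],[0,0,0]],[[0.2,-3.7,0],[0,0,0]],[[0.2,-3.7,0],[0,0,0]],[[0.2,-3.7,0],[0,0,0]],[[0,-2.2,0],[0,0,0]]]' && python3 -m jog '[[[0,-1,0],[0,0,0]],[[0,0,0],[0,0,0]],[[0,0,0],[0,0,0]]]'
python3 -c "
from h import *
togo(.6037,.1427,.268,0)
im,d=arm.get_image('side');P=cloud('side',d);c=arm.get_state()['tool_pos']
m=(np.hypot(P[...,0]-c[0],P[...,1]-c[1])<.03)&(P[...,2]>.045)&(P[...,2]<.09)
for z in(.045,.055,.065,.075):
  p=P[m&(P[...,2]>z)&(P[...,2]<z+.01)];print(z,len(p),(p.min(0)*1000).round(1),(p.max(0)*1000).round(1)) if len(p) else 0
s=im[170:310,280:440,::-1]
cv2.imwrite('pics/s3.png',cv2.resize(s,(640,560),interpolation=cv2.INTER_CUBIC))
"
```

```text
t: 5.47
tool_pos: [0.602, 0.1371, 0.2679]
ee_rot: [1.0, 0.002, -0.001, -0.001]
force: [-0.8, 1.5, 0.4]
width: 0.032
t: 5.72
tool_pos: [0.6029, 0.1415, 0.2679]
ee_rot: [1.0, -0.0, -0.001, 0.001]
force: [-0.5, -0.2, -0.2]
width: 0.0318
t 5.72 pos [0.6029 0.1415 0.2679] F [-0.5 -0.2 -0.2] w 0.0318 shift cm [ 0.08 -0.12 -0.01]
turn deg [ 0.06  0.06 -0.02] yaw now -0.0
0.055 14 [590.7 129.3  58. ] [618.4 146.3  64.8]
0.065 24 [587.3 125.9  65.1] [619.1 144.4  73.6]
0.075 28 [586.7 120.2  75.2] [616.6 145.7  84.8]
```

View pics/s3.png

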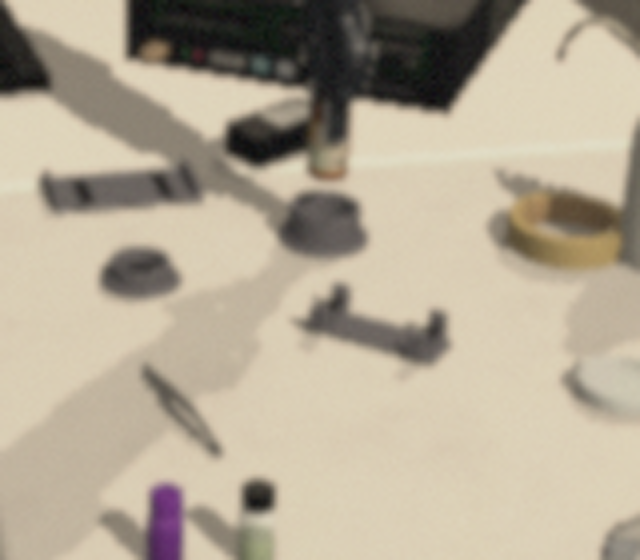

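The bottle is above the cup, centred within 1–2 mm. I'll lower it slowly onto the floor.

```bash
python3 -m jog '[[[0.05,-0.1,1],[0,0,0]],[[0,0,1.5],[0,0,0]],[[0,0,1.2],[0,0,0]],[[0,0,0.7],[0,0,0]],[[0,0,0.4],[0,0,0]],[[0,0,0.2],[0,0,0]],[[0,0,0],[0,0,0]],[[0,0,0],[0,0,0]]]'; python3 -m jog '[[[0,0,0.15],[0,0,0]],[[0,0,0.1],[0,0,0]],[[0,0,0],[0,0,0]]]'
```

```text
t: 6.43
tool_pos: [0.6037, 0.1435, 0.2191]
ee_rot: [1.0, -0.0, 0.0, -0.0]
force: [-1.0, -0.8, -0.2]
width: 0.0319
t: 6.68
tool_pos: [0.6035, 0.1435, 0.2163]
ee_rot: [1.0, -0.0, 0.0, 0.0]
force: [-0.0, 0.4, -1.5]
width: 0.0315
```

```bash
python3 -m jog '[[[0,0,0.12],[0,0,0]],[[0,0,0],[0,0,0]],[[0,0,0],[0,0,0]]]'; python3 -m jog '[[[0,0,0.12],[0,0,0]],[[0,0,0],[0,0,0]],[[0,0,0],[0,0,0]]]'
```

```text
t: 6.93
tool_pos: [0.6035, 0.1435, 0.215]
ee_rot: [1.0, -0.0, 0.0, 0.0]
force: [-1.3, 0.9, -0.6]
width: 0.0317
t: 7.18
tool_pos: [0.6039, 0.1436, 0.2147]
ee_rot: [1.0, -0.0, 0.001, -0.0]
force: [-0.0, -0.6, 5.7]
width: 0.0318
```

Contact at 5.7 N. I'll release, rise and travel to the vial.

```bash
python3 -m jog '[[[0,0,0],[0,0,0]],[[0,0,0],[0,0,0]],[[0,0,0],[0,0,0]],[[0,0,0],[0,0,0]],[[0,0,0],[0,0,0]],[[0,0,-1],[0,0,0]],[[0,0,-2.5],[0,0,0]],[[0,0,-3.5],[0,0,0]],[[0,0,-3.5],[0,0,0]],[[0,0,-2.5],[0,0,0]]]' 1 && python3 -m jog '[[[-1,2.65,0],[0,0,0]],[[-1.35,3.5,0],[0,0,0]],[[-1.35,3.5,0],[0,0,0]],[[-1.35,3.5,0],[0,0,0]],[[-1.35,3.5,0],[0,0,0]],[[-1.35,3.5,0],[0,0,0]],[[-1.35,3.5,0],[0,0,0]],[[-1.35,3.5,0],[0,0,0]],[[-1.35,3.5,0.5],[0,0,0]],[[-1.35,3.5,1],[0,0,0]]]' && python3 -m jog '[[[-1.35,3.5,1],[0,0,0]],[[-1,2.5,2],[0,0,0]],[[-0.5,1,1.5],[0,0,0]],[[0,0,0],[0,0,0]],[[0,0,0],[0,0,0]]]'
python3 -c "
from h import *
togo(.4405,-.278,.187,0)
im,d=arm.get_image('side');P=cloud('side',d)
for nm,c in(('cupB',(.604,.1427)),('vial',(.4405,-.278))):
  m=(np.hypot(P[...,0]-c[0],P[...,1]-c[1])<.025)
  for z in((.045,.06,.09) if nm=='cupB' else (.015,.03,.045)):
    p=P[m&(P[...,2]>z)&(P[...,2]<z+.012)]*1000;print(nm,z,len(p),p.min(0).round(1),p.max(0).round(1)) if len(p) else 0
s=im[180:320,280:440,::-1]
cv2.imwrite('pics/s4.png',cv2.resize(s,(640,560),interpolation=cv2.INTER_CUBIC))
"
```

```text
t: 8.02
tool_pos: [0.6036, 0.1438, 0.3479]
ee_rot: [1.0, 0.0, 0.001, -0.0]
force: [0.9, 0.3, 0.9]
width: 0.0853
t: 8.85
tool_pos: [0.4713, -0.1995, 0.3308]
ee_rot: [1.0, 0.0, 0.002, 0.001]
force: [1.3, 0.4, 0.1]
width: 0.0854
t: 9.27
tool_pos: [0.4433, -0.2678, 0.2841]
ee_rot: [1.0, -0.001, -0.0, -0.0]
force: [0.2, -0.0, -0.4]
width: 0.0854
t 9.27 pos [ 0.4433 -0.2678  0.2841] F [ 0.2 -0.  -0.4] w 0.0854 shift cm [-0.27  1.02  9.71]
turn deg [-0.04  0.03 -0.06] yaw now -0.1
cupB 0.045 9 [608.7 126.2  46.7] [620.6 142.1  56.3]
cupB 0.06 6 [613.2 131.9  63.5] [619.6 151.1  67. ]
vial 0.015 37 [ 429.6 -291.9   15.3] [ 452.1 -273.2   27. ]
vial 0.03 45 [ 430.8 -289.9   30.1] [ 450.6 -276.7   41.7]
vial 0.045 50 [ 430.3 -289.7   45.4] [ 450.2 -269.2   56.9]
```

View pics/s4.png

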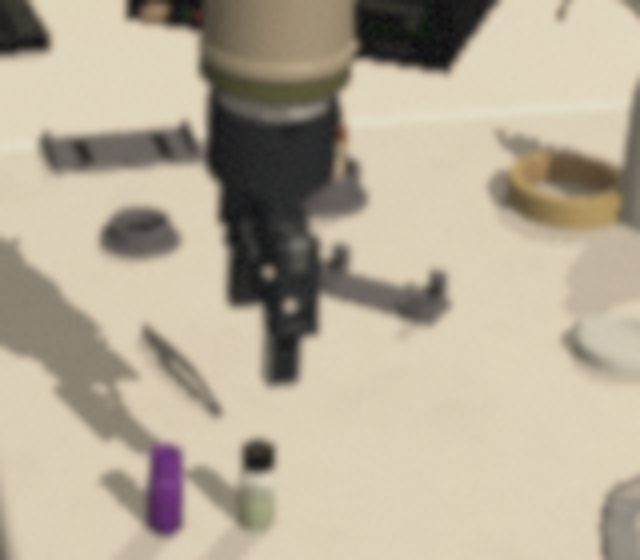

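The bottle stands in its cup (partly hidden), and the vial at crop (257,490) is at (0.4407,-0.279). Descending on it.

```bash
python3 -m jog '[[[-0.26,1.1,1],[0,0,0]],[[0,0,2.5],[0,0,0]],[[0,0,2.5],[0,0,0]],[[0,0,2],[0,0,0]],[[0,0,1.2],[0,0,0]],[[0,0,0.5],[0,0,0]],[[0,0,0],[0,0,0]]]' && python3 -m jog '[[[0,0,0],[0,0,0]],[[0,0,0],[0,0,0]],[[0,0,0],[0,0,0]],[[0,0,0],[0,0,0]],[[0,0,0],[0,0,0]],[[0,0,0],[0,0,0]],[[0,0,0],[0,0,0]],[[0,0,0],[0,0,0]],[[0,0,0],[0,0,0]]]' 0 25 && python3 -m jog '[[[0,0,-0.5],[0,0,0]],[[0,0,-1.5],[0,0,0]],[[0,0,-2],[0,0,0]],[[0,0,-2],[0,0,0]],[[0,0,0],[0,0,0]]]'
python3 -c "
from h import *
togo(.4418,.0965,.247,0)"
```

```text
t: 9.9
tool_pos: [0.441, -0.2787, 0.1863]
ee_rot: [1.0, 0.0, -0.0, -0.0]
force: [-0.3, 0.4, -0.4]
width: 0.0851
t: 10.65
tool_pos: [0.441, -0.2791, 0.1874]
ee_rot: [1.0, -0.0, 0.0, 0.0]
force: [-1.6, 0.7, 5.5]
width: 0.0218
t: 11.07
tool_pos: [0.4419, -0.2795, 0.2506]
ee_rot: [1.0, -0.0, 0.002, 0.001]
force: [1.1, 0.1, 0.8]
width: 0.0223
t 11.07 pos [ 0.4419 -0.2795  0.2506] F [1.1 0.1 0.8] w 0.0223 shift cm [-2.00e-02 -3.76e+01  2.60e-01]
turn deg [ 0.16 -0.26 -0.02] yaw now -0.0
```

```bash
python3 -m jog '[[[0,-2,0],[0,0,0]],[[0,-3.8,0],[0,0,0]],[[0,-3.8,0],[0,0,0]],[[0,-3.8,0],[0,0,0]],[[0,-3.8,0],[0,0,0]],[[0,-3.8,0],[0,0,0]],[[0,-3.8,0],[0,0,0]],[[0,-3.8,0],[0,0,0]],[[0,-3.8,0],[0,0,0]],[[0,-3,0],[0,0,0]]]' && python3 -m jog '[[[0,-1.6,0],[0,0,0]],[[0,-0.6,0],[0,0,0]],[[0,0,0],[0,0,0]],[[0,0,0],[0,0,0]]]'
python3 -c "
from h import *
togo(.4418,.0965,.247,0)
im,d=arm.get_image('side');P=cloud('side',d);c=arm.get_state()['tool_pos']
m=(np.hypot(P[...,0]-c[0],P[...,1]-c[1])<.025)
for z in(.04,.05,.06,.07):
    p=P[m&(P[...,2]>z)&(P[...,2]<z+.01)]*1000;print(z,len(p),p.min(0).round(1),p.max(0).round(1)) if len(p) else 0
s=im[170:310,270:430,::-1]
cv2.imwrite('pics/s5.png',cv2.resize(s,(640,560),interpolation=cv2.INTER_CUBIC))
"
```

```text
t: 11.9
tool_pos: [0.4403, 0.0779, 0.247]
ee_rot: [1.0, 0.001, 0.0, -0.0]
force: [0.2, 0.5, -0.3]
width: 0.022
t: 12.23
tool_pos: [0.4409, 0.096, 0.2466]
ee_rot: [1.0, -0.0, -0.0, 0.0]
force: [-0.6, -0.3, 0.5]
width: 0.022
t 12.23 pos [0.4409 0.096  0.2466] F [-0.6 -0.3  0.5] w 0.022 shift cm [ 0.09 -0.05 -0.04]
turn deg [ 0.03  0.03 -0.05] yaw now -0.0
0.06 16 [431.2  82.2  60.8] [450.4  92.8  69.6]
0.07 15 [431.2  77.7  70.1] [451.5 109.8  79.6]
```

View pics/s5.png

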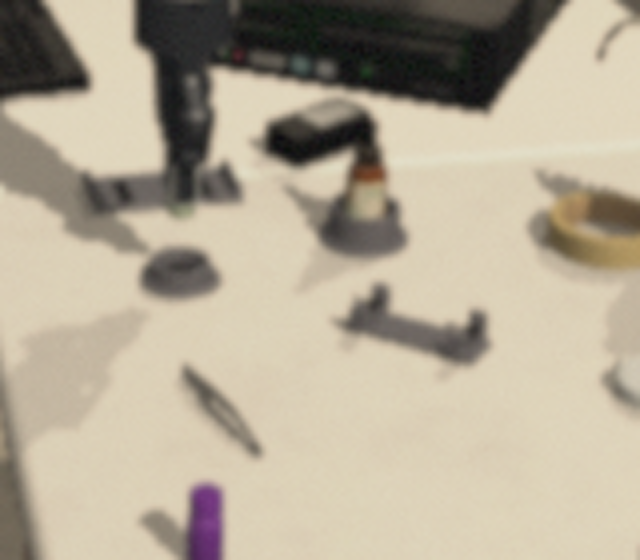

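The bottle stands upright in its cup (crop 368,190), and the vial hangs over the small cup at (180,270). Lowering it.

```bash
python3 -m jog '[[[0.08,0,1],[0,0,0]],[[0,0,1.5],[0,0,0]],[[0,0,1.3],[0,0,0]],[[0,0,0.8],[0,0,0]],[[0,0,0.4],[0,0,0]],[[0,0,0.2],[0,0,0]],[[0,0,0],[0,0,0]],[[0,0,0],[0,0,0]]]'; python3 -m jog '[[[0,0,0.12],[0,0,0]],[[0,0,0],[0,0,0]],[[0,0,0],[0,0,0]]]'; python3 -m jog '[[[0,0,0.1],[0,0,0]],[[0,0,0],[0,0,0]],[[0,0,0],[0,0,0]]]'
```

```text
t: 12.95
tool_pos: [0.4419, 0.097, 0.1952]
ee_rot: [1.0, -0.0, 0.0, -0.0]
force: [0.2, -0.9, -0.2]
width: 0.0221
t: 13.2
tool_pos: [0.4418, 0.0971, 0.1939]
ee_rot: [1.0, -0.0, 0.0, 0.0]
force: [1.6, 0.9, -0.3]
width: 0.0218
t: 13.45
tool_pos: [0.4417, 0.097, 0.1926]
ee_rot: [1.0, -0.0, 0.0, 0.0]
force: [-0.2, 0.2, 0.3]
width: 0.0218
```

```bash
python3 -m jog '[[[0,0,0.1],[0,0,0]],[[0,0,0],[0,0,0]],[[0,0,0],[0,0,0]]]'
```

```text
t: 13.7
tool_pos: [0.4418, 0.0972, 0.1923]
ee_rot: [1.0, -0.0, 0.0, 0.0]
force: [-5.3, -0.3, 11.8]
width: 0.0221
```

```bash
python3 -m jog '[[[0,0,-0.05],[0,0,0]],[[0,0,0],[0,0,0]],[[0,0,0],[0,0,0]],[[0,0,0],[0,0,0]],[[0,0,0],[0,0,0]],[[0,0,-1],[0,0,0]],[[0,0,-2.5],[0,0,0]],[[0,0,-3],[0,0,0]],[[0,0,-3],[0,0,0]],[[0,0,-1.5],[0,0,0]]]' 1 && python3 -m jog '[[[0,2,0],[0,0,0]],[[0,3.5,0],[0,0,0]],[[0,3.5,0],[0,0,0]],[[0,3.5,0],[0,0,0]],[[0,3.5,0],[0,0,0]],[[-0.5,2.4,0],[0,0,0]],[[-0.5,1,0],[0,0,0]],[[0,0,0],[0,0,7]],[[0,0,0],[0,0,7]],[[0,0,0],[0,0,7]]]' && python3 -m jog '[[[0,0,0],[0,0,7]],[[0,0,0],[0,0,7]],[[0,0,0],[0,0,7]],[[0,0,0],[0,0,7]],[[0,0,0],[0,0,7]],[[0,0,0],[0,0,7]],[[0,0,0],[0,0,7]],[[0,0,0],[0,0,5]],[[0,0,0],[0,0,0]],[[0,0,0],[0,0,0]]]'
python3 -c "
from h import *
togo(.43,-.097,.30,-75);print(arm.get_state()['q'].round(2))
im,d=arm.get_image('side');P=cloud('side',d)
g=im[200:290,270:380,::-1]
for z in(.004,.006):
  m=(abs(P[...,0]-.43)<.05)&(abs(P[...,1]+.095)<.08)&(P[...,2]>z)&(P[...,2]<.016)
  p=P[m]*1000;r=cv2.minAreaRect(p[:,:2].astype(np.float32));print(len(p),r,p.mean(0))
m=(np.hypot(P[...,0]-.4418,P[...,1]-.097)<.025)
p=P[m&(P[...,2]>.028)]*1000;print('vial',len(p),p.min(0).round(1),p.max(0).round(1))
cv2.imwrite('pics/s6.png',cv2.resize(g,(770,600),interpolation=cv2.INTER_CUBIC))
"
```

```text
t: 14.53
tool_pos: [0.4421, 0.0975, 0.3061]
ee_rot: [1.0, 0.0, 0.002, -0.0]
force: [0.9, 0.2, 0.6]
width: 0.0851
t: 15.37
tool_pos: [0.4315, -0.0971, 0.3029]
ee_rot: [0.983, -0.186, 0.0, -0.0]
force: [0.1, 0.9, -0.2]
width: 0.0851
t: 16.2
tool_pos: [0.4331, -0.1001, 0.3006]
ee_rot: [0.847, -0.532, -0.001, 0.002]
force: [0.3, 0.3, 0.5]
width: 0.0853
t 16.2 pos [ 0.4331 -0.1001  0.3006] F [0.3 0.3 0.5] w 0.0853 shift cm [-0.42  0.15  0.06]
turn deg [ 2.500e-01 -1.000e-02  1.071e+01] yaw now -64.3
[ 0.19  0.03 -0.07  2.04  0.01  1.07 -2.57]
128 ((425.22662353515625, -91.68680572509766), (159.19308471679688, 92.92646026611328), 81.21674346923828) [ 428.40639315 -100.0502111     6.94732251]
60 ((431.35137939453125, -104.24341583251953), (13.7716646194458, 116.98188781738281), 16.137983322143555) [429.76441449 -97.83756735   9.41566284]
vial 37 [440.9  81.7  28.3] [451.8 102.   64.5]
```

View pics/s6.png

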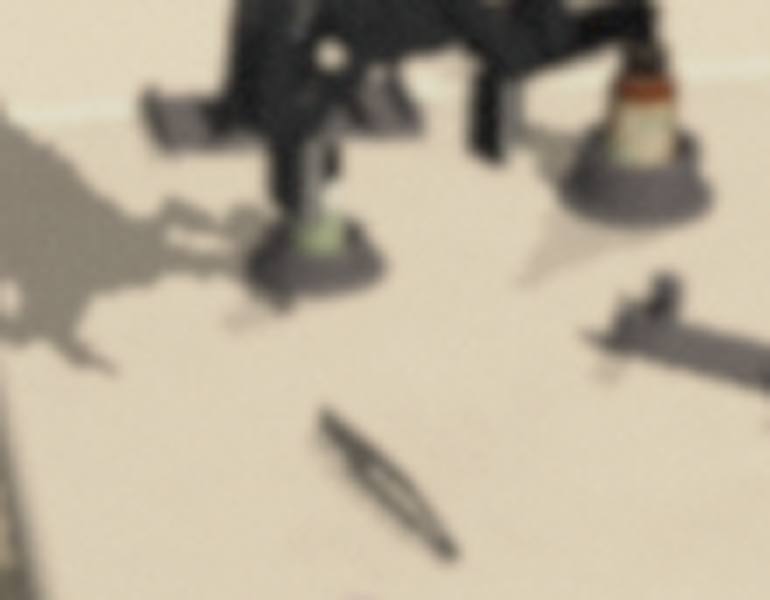

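The vial stands in the small cup and the forceps run from crop (322,415) to (455,553). The last joint is at its range limit, so I'll turn the other way, to yaw +105.5.

```bash
python3 -m jog '[[[0,0,0],[0,0,-7]],[[0,0,0],[0,0,-7]],[[0,0,0],[0,0,-7]],[[0,0,0],[0,0,-7]],[[0,0,0],[0,0,-7]],[[0,0,0],[0,0,-7]],[[0,0,0],[0,0,-7]],[[0,0,0],[0,0,-7]],[[0,0,0],[0,0,-7]],[[0,0,0],[0,0,-7]]]' && python3 -m jog '[[[0,0,0],[0,0,-7]],[[0,0,0],[0,0,-7]],[[0,0,0],[0,0,-7]],[[0,0,0],[0,0,-7]],[[0,0,0],[0,0,-7]],[[0,0,0],[0,0,-7]],[[0,0,0],[0,0,-7]],[[0,0,0],[0,0,-7]],[[0,0,0],[0,0,-7]],[[0,0,0],[0,0,-7]]]' && python3 -m jog '[[[0,0,0],[0,0,-7]],[[0,0,0],[0,0,-7]],[[0,0,0],[0,0,-7]],[[0,0,0],[0,0,-7]],[[0,0,0],[0,0,-2]],[[0,0,0],[0,0,0]]]'
python3 -c "
from h import *
a=ray('side',316,259.3,.005);b=ray('side',335,279,.005);print(a,b,(a+b)/2,np.hypot(*(a-b)[:2]),np.degrees(np.arctan2(*(a-b)[1::-1])))
togo(.431,-.104,.164,106);print(arm.get_state()['q'].round(2))
"
```

```text
t: 17.08
tool_pos: [0.4328, -0.1014, 0.3004]
ee_rot: [0.999, 0.051, -0.002, 0.001]
force: [0.0, 0.1, -0.4]
width: 0.0857
t: 17.92
tool_pos: [0.4328, -0.1014, 0.3004]
ee_rot: [0.789, 0.615, -0.002, -0.001]
force: [-0.9, -0.5, -0.6]
width: 0.0856
t: 18.42
tool_pos: [0.4328, -0.1014, 0.3004]
ee_rot: [0.604, 0.797, -0.002, -0.001]
force: [-0.6, -0.1, -0.9]
width: 0.0854
[ 0.42076985 -0.03028725  0.005     ] [ 0.45144921 -0.14271726  0.005     ] [ 0.43610953 -0.08650225  0.005     ] 0.11654067790391141 105.26300898328644
t 18.42 pos [ 0.4328 -0.1014  0.3004] F [-0.6 -0.1 -0.9] w 0.0854 shift cm [-0.19 -0.18 13.64]
turn deg [-0.27  0.03 -0.36] yaw now 105.6
[ 0.25  0.04 -0.13  2.04  0.01  1.07  0.39]
```

```bash
python3 -c "
from h import *
a=ray('top',330.1,263.4,.005);b=ray('top',368.2,252.3,.005);print(a,b,(a+b)/2,np.hypot(*(a-b)[:2]))
im=np.load('top.npz')['im'];g=cv2.cvtColor(im,cv2.COLOR_RGB2GRAY)[235:280,315:385].astype(float)
w=cv2.GaussianBlur(g,(0,0),12)-g;w[w<6]=0
k,l,s,c=cv2.connectedComponentsWithStats((w>6).astype(np.uint8));print(s,c)
i,d=arm.get_image('side');P=cloud('side',d)
g=cv2.cvtColor(i,cv2.COLOR_RGB2GRAY)[245:295,300:350].astype(float)
m=(g<.75*np.percentile(g,80))
k,l,s,c=cv2.connectedComponentsWithStats(m.astype(np.uint8));j=1+s[1:,4].argmax();print(s[j],c[j]+[300,245])
v,u=np.nonzero(l==j);p=P[v+245,u+300]*1000
print(cv2.minAreaRect(p[:,:2].astype(np.float32)),np.nanmean(p,0),p[:,2].round(0))
q=np.array([ray('side',a+300,b+245,.007)[:2]*1000 for a,b in zip(u,v)],np.float32);print(cv2.minAreaRect(q))
togo(.431,-.104,.164,106)
"
```

```text
[ 0.41486965 -0.04857201  0.005     ] [ 0.44362785 -0.16201524  0.005     ] [ 0.42924875 -0.10529363  0.005     ] 0.11703162455903399
[[   0    0   70   45 2882]
 [  13   16   41   15  268]] [[34.59715475 21.89104788]
 [33.45522388 23.17164179]]
[ 16  17  19  22 126] [324.3968254  272.06349206]
((nan, nan), (0.0, 0.0), 0.0) [ 430.16520668 -103.26363328    5.33687174] [10. 10.  5. 11.  9.  4. 10. 12. nan 13.  4.  6.  8.  6.  6.  9.  2.  2.
  6. 12.  2.  6. 10.  1.  3.  4. 11.  3.  4.  8. -0.  7. 12. 11. -0.  5.
 11.  2.  5.  9.  4.  4.  4.  8.  2.  1.  7.  8.  4.  2.  8.  8.  4.  1.
  5. 14.  5.  2.  7.  8.  4.  1.  5.  4. 14.  2.  4.  7.  8.  2.  4. 10.
 10.  1.  2.  4.  1.  7.  6. 10.  2. -0.  5.  0.  6.  7.  8.  1.  2.  6.
  0.  5.  7.  8.  1.  3.  2.  5.  5.  9.  1.  5.  0.  3.  6.  9.  1.  5.
  0.  5.  7.  7.  1.  5.  6.  9.  5.  4.  3.  8.  5.  2.  6.  6.  1.  5.]
((429.0351257324219, -106.84864807128906), (19.957250595092773, 118.61419677734375), 16.16288948059082)
t 18.47 pos [ 0.4328 -0.1014  0.3003] F [ 0.1  0.3 -0.2] w 0.0853 shift cm [-0.19 -0.18 13.64]
turn deg [-0.27  0.03 -0.53] yaw now 105.5
```

Top and side agree on the forceps: centre (0.430,-0.105), axis 106°. My crop reading was a scale slip. Descending.

```bash
python3 -m jog '[[[-0.27,-0.37,2],[0,0,-0.5]],[[0,0,3],[0,0,0]],[[0,0,3],[0,0,0]],[[0,0,2.5],[0,0,0]],[[0,0,1.2],[0,0,0]],[[0,0,0.5],[0,0,0]],[[0,0,0],[0,0,0]],[[0,0,0],[0,0,0]]]' && python3 -m jog '[[[0,0,0.2],[0,0,0]],[[0,0,0],[0,0,0]],[[0,0,0],[0,0,0]],[[0,0,0],[0,0,0]],[[0,0,0],[0,0,0]],[[0,0,0],[0,0,0]],[[0,0,0],[0,0,0]],[[0,0,0],[0,0,0]],[[0,0,0],[0,0,0]],[[0,0,0],[0,0,0]]]' 0 30
```

```text
t: 19.13
tool_pos: [0.4298, -0.1053, 0.1788]
ee_rot: [0.602, 0.799, -0.002, -0.001]
force: [0.3, -0.8, 0.6]
width: 0.0858
t: 19.97
tool_pos: [0.4296, -0.1051, 0.1763]
ee_rot: [0.601, 0.799, -0.002, -0.001]
force: [-0.3, 0.6, 4.8]
width: 0.0113
```

```bash
python3 -m jog '[[[0,0,-0.5],[0,0,0]],[[0,0,-1.5],[0,0,0]],[[0,0,-2],[0,0,0]],[[0,0,-2],[0,0,0]],[[0,0,-1],[0,0,0]],[[0,0,0],[0,0,-6.5]],[[0,0,0],[0,0,-6.5]],[[0,0,0],[0,0,-6.5]],[[0,0,0],[0,0,-6.5]],[[0,0,0],[0,0,-6.5]]]' && python3 -m jog '[[[0,0,0],[0,0,0]],[[0,0,0],[0,0,0]]]'
python3 -c "
from h import *
togo(.598,-.0215,.245,138.5);print(arm.get_state()['q'].round(2))
im,d=arm.get_image('side')
cv2.imwrite('pics/s7.png',cv2.resize(im[200:300,280:400,::-1],(720,600),interpolation=cv2.INTER_CUBIC))
"
```

```text
t: 20.8
tool_pos: [0.4297, -0.1049, 0.2459]
ee_rot: [0.351, 0.936, -0.002, -0.002]
force: [-0.0, -0.2, -0.7]
width: 0.0108
t: 20.97
tool_pos: [0.4297, -0.105, 0.246]
ee_rot: [0.356, 0.935, -0.002, -0.002]
force: [0.0, 0.4, -0.2]
width: 0.0112
t 20.97 pos [ 0.4297 -0.105   0.246 ] F [ 0.   0.4 -0.2] w 0.0112 shift cm [-7.03 17.43 -0.  ]
turn deg [-0.27 -0.13 -0.16] yaw now 138.3
[ 0.28  0.11 -0.15  2.09  0.02  0.95  0.96]
```

View pics/s7.png

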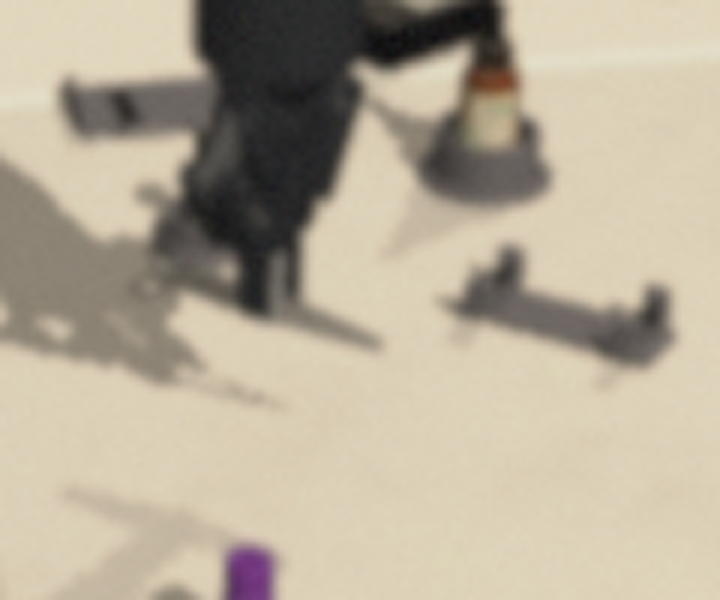

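```bash
python3 -c "
from h import *
def st(a,b,z):
  p=ray('side',280+a/6,200+b/6,z);print(p.round(4));return p
f=lambda a,b:print('ang',np.degrees(np.arctan2(*(b-a)[1::-1])).round(1),np.hypot(*(b-a)[:2]).round(4))
f(st(655,290,.025),st(510,250,.025))
f(st(380,348,.075),st(300,318,.075))
im,d=arm.get_image('side');P=cloud('side',d)
m=(np.hypot(P[...,0]-.43,P[...,1]+.105)<.065)&(P[...,2]>.04)&(P[...,2]<.1)
ax=np.array([np.cos(np.radians(138.3)),np.sin(np.radians(138.3))]);
s=(P[...,:2]-[.4297,-.105])@ax; t=(P[...,:2]-[.4297,-.105])@[-ax[1],ax[0]]
for lo in np.arange(-.065,.065,.01):
  k=m&(s>lo)&(s<lo+.01)
  if k.any(): print(round(lo,3),k.sum(),(np.median(P[k][:,2])*1000).round(1),(np.median(t[k])*1000).round(1))
print((P[m][:,2]*1000).min())
T=np.load('top.npz')['P']
for n,P in(('top',T),('side',np.load('side.npz')['P']),('now',P)):
  m=(np.hypot(P[...,0]-.598,P[...,1]+.0215)<.07)&(P[...,2]>.006)&(P[...,2]<.03)
  if n!='top': m&=P[...,1]>-.1
  p=P[m][:,:2];e=np.linalg.eigh(np.cov(p.T))[1][:,1];r=cv2.minAreaRect((p*1000).astype(np.float32));print(n,len(p),np.degrees(np.arctan2(e[1],e[0])),r)
"
```

```text
[ 0.6405 -0.0388  0.025 ]
[0.5811 0.0136 0.025 ]
ang 138.6 0.0793
[ 0.4697 -0.1521  0.075 ]
[ 0.4407 -0.12    0.075 ]
ang 132.1 0.0433
-0.065 1 75.2 -0.0
-0.055 12 73.9 0.9
-0.045 14 75.3 2.1
-0.035 12 74.2 2.2
-0.025 17 74.9 2.9
-0.015 62 86.6 4.6
-0.005 25 89.7 15.3
0.005 13 85.6 17.7
0.015 10 78.6 4.3
0.025 16 77.6 2.8
0.035 15 78.7 1.6
0.045 12 80.1 0.9
0.055 8 76.4 0.3
69.32483288759938
top 309 138.93416141160068 ((601.0115356445312, -24.35388946533203), (130.33485412597656, 117.15614318847656), 53.49427032470703)
side 225 138.118981552811 ((600.251953125, -24.71841812133789), (59.385467529296875, 103.46996307373047), 46.10424041748047)
now 232 138.86510295135386 ((599.3569946289062, -23.647518157958984), (49.42884826660156, 98.96542358398438), 46.81004333496094)
```

The forceps are parallel to the rest (138.3° against 138.7°), level and centred in the jaws. Over to the rest.

```bash
python3 -m jog '[[[-0.7,1.7,0],[0,0,0]],[[-1.4,3.5,0],[0,0,0]],[[-1.4,3.5,0],[0,0,0]],[[-1.4,3.5,0],[0,0,0]],[[-1.4,3.5,0],[0,0,0]],[[-0.7,1.7,0],[0,0,0]],[[0,0,0],[0,0,0]],[[0,0,0],[0,0,0]]]'
python3 -c "
from h import *
togo(.5985,-.0217,.19,138.5)
im,d=arm.get_image('side');P=cloud('side',d)
c=arm.get_state()['tool_pos'];ax=np.array([np.cos(np.radians(138.6)),np.sin(np.radians(138.6))]);n=[ax[1],-ax[0]]
s=(P[...,:2]-[.5985,-.0217])@ax; t=(P[...,:2]-[.5985,-.0217])@n
for nm,z0,z1,h in(('forc',.06,.085,.02),('rest',.008,.028,.03)):
  m=(abs(s)<.075)&(abs(t)<h)&(P[...,2]>z0)&(P[...,2]<z1)
  for k in(m&(s<-.025),m&(s>.025)): print(nm,k.sum(),'s',(1000*np.percentile(s[k],[2,98])).round(1),'t',(1000*np.percentile(t[k],[2,50,98])).round(1),'z',(1000*np.median(P[k][:,2])).round(1))
"
```

```text
t: 21.73
tool_pos: [0.5978, -0.0202, 0.2445]
ee_rot: [0.354, 0.935, -0.002, -0.002]
force: [-0.1, -0.8, -0.9]
width: 0.0109
t 21.73 pos [ 0.5978 -0.0202  0.2445] F [-0.1 -0.8 -0.9] w 0.0109 shift cm [-0.17 -0.04  5.45]
turn deg [-0.29 -0.17  0.  ] yaw now 138.5
forc 30 s [-54.7 -27.2] t [-8.2 -2.1  6.2] z 73.6
forc 53 s [25.4 62.8] t [-6.8 -0.3  7.1] z 76.8
rest 76 s [-48.4 -34.1] t [-24.8   0.2  23.9] z 16.7
rest 78 s [31.1 46. ] t [-26.5  -2.9  23.6] z 17.3
```

```bash
python3 -m jog '[[[-0.4,0,1],[0,0,0]],[[0,0,1.5],[0,0,0]],[[0,0,1.3],[0,0,0]],[[0,0,0.8],[0,0,0]],[[0,0,0.4],[0,0,0]],[[0,0,0.1],[0,0,0]],[[0,0,0],[0,0,0]],[[0,0,0],[0,0,0]]]'; python3 -m jog '[[[0,0,0.15],[0,0,0]],[[0,0,0],[0,0,0]],[[0,0,0],[0,0,0]]]';python3 -m jog '[[[0,0,0.1],[0,0,0]],[[0,0,0],[0,0,0]],[[0,0,0],[0,0,0]]]'
```

```text
t: 22.45
tool_pos: [0.6004, -0.0237, 0.1948]
ee_rot: [0.354, 0.935, -0.002, -0.001]
force: [0.4, -0.8, -0.3]
width: 0.0108
t: 22.7
tool_pos: [0.6003, -0.0236, 0.193]
ee_rot: [0.354, 0.935, -0.002, -0.002]
force: [-0.7, 0.2, -1.5]
width: 0.0112
t: 22.95
tool_pos: [0.6002, -0.0236, 0.1917]
ee_rot: [0.354, 0.935, -0.002, -0.002]
force: [-0.1, 0.6, 0.7]
width: 0.0112
```

```bash
python3 -m jog '[[[0,0,0.1],[0,0,0]],[[0,0,0],[0,0,0]],[[0,0,0],[0,0,0]]]'; python3 -m jog '[[[0,0,0.08],[0,0,0]],[[0,0,0],[0,0,0]],[[0,0,0],[0,0,0]]]'
```

```text
t: 23.2
tool_pos: [0.6002, -0.0237, 0.1906]
ee_rot: [0.354, 0.935, -0.002, -0.002]
force: [-0.5, -0.6, 0.1]
width: 0.0112
t: 23.45
tool_pos: [0.6003, -0.0236, 0.1903]
ee_rot: [0.354, 0.935, -0.002, -0.002]
force: [-0.4, -0.1, 4.4]
width: 0.0112
```

Contact at the expected height. Release, rise and turn for the adapter.

```bash
python3 -m jog '[[[0,0,0],[0,0,0]],[[0,0,0],[0,0,0]],[[0,0,0],[0,0,0]],[[0,0,0],[0,0,0]],[[0,0,0],[0,0,0]],[[0,0,-1],[0,0,0]],[[0,0,-3],[0,0,0]],[[0,0,-4],[0,0,0]],[[0,0,-4],[0,0,0]],[[0,0,-2],[0,0,0]]]' 1 && python3 -m jog '[[[0,0,0],[0,0,7]],[[0,0,0],[0,0,7]],[[0,0,0],[0,0,7]],[[0,0,0],[0,0,7]],[[0,0,0],[0,0,7]],[[0,0,0],[0,0,7]],[[0,0,0],[0,0,7]],[[0,0,0],[0,0,7]],[[0,0,0],[0,0,7]],[[0,0,0],[0,0,7]]]' && python3 -m jog '[[[0,0,0],[0,0,7]],[[0,0,0],[0,0,7]],[[0,0,0],[0,0,7]],[[0,0,0],[0,0,7]],[[0,0,0],[0,0,7]],[[0,0,0],[0,0,2]],[[0,0,0],[0,0,0]]]'
python3 -c "
from h import *
togo(.6125,.3235,.33,31.5);print(arm.get_state()['q'].round(2))
im,d=arm.get_image('side');P=cloud('side',d)
cv2.imwrite('pics/s8.png',cv2.resize(im[200:300,280:400,::-1],(720,600),interpolation=cv2.INTER_CUBIC))
"
```

```text
t: 24.28
tool_pos: [0.6015, -0.0232, 0.336]
ee_rot: [0.354, 0.935, -0.001, 0.001]
force: [0.4, -0.9, 0.8]
width: 0.0854
t: 25.12
tool_pos: [0.6008, -0.0233, 0.3307]
ee_rot: [0.828, 0.561, -0.002, -0.0]
force: [-0.4, -0.9, -0.2]
width: 0.0851
t: 25.7
tool_pos: [0.6008, -0.0232, 0.3307]
ee_rot: [0.963, 0.271, -0.002, 0.0]
force: [-0.4, 0.8, -0.7]
width: 0.0853
t 25.7 pos [ 0.6008 -0.0232  0.3307] F [-0.4  0.8 -0.7] w 0.0853 shift cm [ 19.09 -28.96   0.  ]
turn deg [-0.03  0.25 -0.04] yaw now 31.5
[-0.09  0.33  0.07  1.63 -0.02  1.19 -1.04]
```

View pics/s8.png

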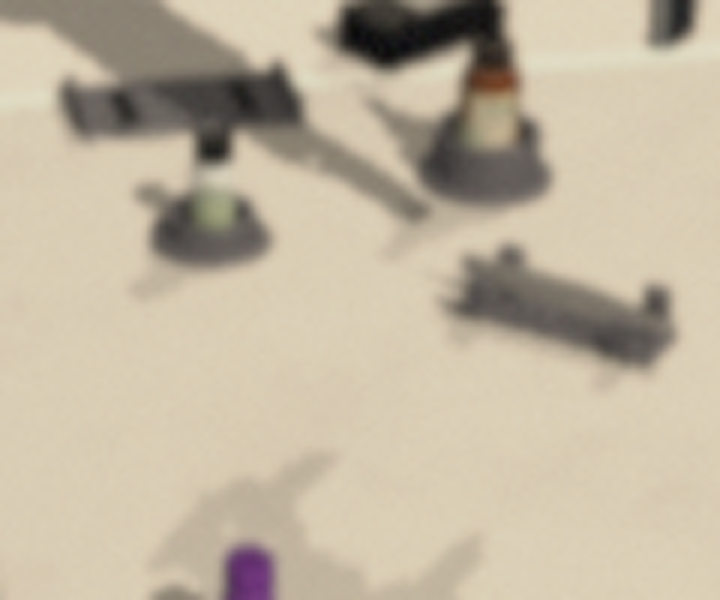

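The bottle (crop 490,110), the vial (212,200) and the forceps (560,300) all sit in their stands. On to the adapter.

```bash
python3 -m jog '[[[1.1,-1.7,0],[0,0,0]],[[2.1,-3.2,0],[0,0,0]],[[2.1,-3.2,0],[0,0,0]],[[2.1,-3.2,0],[0,0,0]],[[2.1,-3.2,0],[0,0,0]],[[2.1,-3.2,0],[0,0,0]],[[2.1,-3.2,0],[0,0,0]],[[2.1,-3.2,0],[0,0,0]],[[2.1,-3.2,0],[0,0,0]],[[1.2,-1.7,0],[0,0,0]]]' && python3 -m jog '[[[0,0,0],[0,0,0]],[[0,0,0],[0,0,0]]]'
python3 -c "
from h import *
togo(.6125,.3235,.178,31.5)
im,d=arm.get_image('side');P=cloud('side',d)
m=(np.hypot(P[...,0]-.6125,P[...,1]-.3235)<.062)&(P[...,2]>.018)&(P[...,2]<.038)
print(m.sum(),cv2.minAreaRect(1000*P[m][:,:2].astype(np.float32)))
m&=P[...,2]>.027
print(m.sum(),cv2.minAreaRect(1000*P[m][:,:2].astype(np.float32)))
cv2.imwrite('pics/s9.png',cv2.resize(im[140:260,260:420,::-1],(800,600),interpolation=cv2.INTER_CUBIC))
"
```

```text
t: 26.58
tool_pos: [0.6103, 0.329, 0.3294]
ee_rot: [0.961, 0.275, -0.003, -0.001]
force: [0.8, 1.0, -0.2]
width: 0.0856
t: 26.75
tool_pos: [0.6113, 0.3254, 0.329]
ee_rot: [0.962, 0.274, -0.003, 0.0]
force: [-0.0, -0.7, -1.3]
width: 0.0854
t 26.75 pos [0.6113 0.3254 0.329 ] F [-0.  -0.7 -1.3] w 0.0854 shift cm [ 0.08  0.25 15.1 ]
turn deg [-0.07  0.3   0.31] yaw now 31.8
228 ((612.5368041992188, 323.01690673828125), (107.69599151611328, 52.18863296508789), 29.464908599853516)
169 ((612.5284423828125, 323.02557373046875), (107.70697021484375, 52.149330139160156), 29.22797393798828)
```

View pics/s9.png

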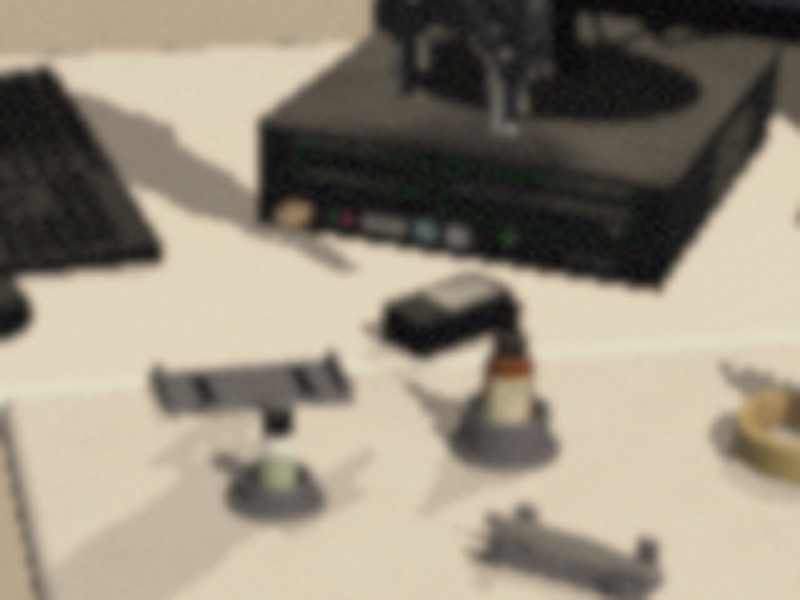

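The adapter is clear of the computer behind it. Descend, grasp, lift.

```bash
python3 -m jog '[[[0.1,0.2,2],[0,0,0.5]],[[0,0,3.5],[0,0,0]],[[0,0,3.5],[0,0,0]],[[0,0,3],[0,0,0]],[[0,0,1.7],[0,0,0]],[[0,0,1],[0,0,0]],[[0,0,0.3],[0,0,0]],[[0,0,0],[0,0,0]]]' && python3 -m jog '[[[0,0,0],[0,0,0]],[[0,0,0],[0,0,0]],[[0,0,0],[0,0,0]],[[0,0,0],[0,0,0]],[[0,0,0],[0,0,0]],[[0,0,0],[0,0,0]],[[0,0,0],[0,0,0]],[[0,0,0],[0,0,0]]]' 0 60 && python3 -m jog '[[[0,0,-0.5],[0,0,0]],[[0,0,-1.5],[0,0,0]],[[0,0,-2],[0,0,0]],[[0,0,-2],[0,0,0]],[[0,0,-0.5],[0,0,0]],[[0,0,0],[0,0,7]],[[0,0,0],[0,0,7]],[[0,0,0],[0,0,7]],[[0,0,0],[0,0,7]],[[0,0,0],[0,0,1.3]]]'
python3 -c "
from h import *
togo(.455,.257,.245,2)"
```

```text
t: 27.47
tool_pos: [0.6136, 0.3213, 0.1795]
ee_rot: [0.964, 0.267, -0.002, 0.001]
force: [-0.3, 0.4, 0.6]
width: 0.0856
t: 28.13
tool_pos: [0.6135, 0.3227, 0.1809]
ee_rot: [0.963, 0.268, -0.001, -0.0]
force: [-0.5, -0.9, 7.1]
width: 0.0472
t: 28.97
tool_pos: [0.6131, 0.3224, 0.244]
ee_rot: [1.0, 0.012, -0.003, 0.001]
force: [0.8, -0.0, -2.4]
width: 0.0466
t 28.97 pos [0.6131 0.3224 0.244 ] F [ 0.8 -0.  -2.4] w 0.0466 shift cm [-1.597e+01  6.140e+00 -1.000e-02]
turn deg [ 0.13  0.29 -0.58] yaw now 1.4
```

```bash
python3 -m jog '[[[-1.6,0.6,0],[0,0,-0.5]],[[-3.2,1.2,0],[0,0,0]],[[-3.2,1.2,0],[0,0,0]],[[-3.2,1.2,0],[0,0,0]],[[-3.2,1.2,0],[0,0,0]],[[-1.6,0.7,0],[0,0,0]],[[0,0,0],[0,0,0]],[[0,0,0],[0,0,0]]]'
python3 -c "
from h import *
togo(.455,.2565,.187,2)
im,d=arm.get_image('side');P=cloud('side',d)
c=[.455,.2565];a=np.radians(2);x=(P[...,:2]-c)@[np.cos(a),np.sin(a)];y=(P[...,:2]-c)@[-np.sin(a),np.cos(a)]
b=(abs(x)<.09)&(abs(y)<.06)&(P[...,2]>.045)&(P[...,2]<.1)
for lo in(.055,.065,.075,.085):
  k=b&(P[...,2]>lo)&(P[...,2]<lo+.01);
  if k.any(): print('brick',lo,k.sum(),(1000*np.percentile(x[k],[1,99])).round(1),(1000*np.percentile(y[k],[1,99])).round(1))
for nm,k in(('lo lip',(x<-.05)),('hi lip',x>.05)):
  k=k&(abs(x)<.08)&(abs(y)<.05)&(P[...,2]>.006)&(P[...,2]<.02);print(nm,k.sum(),(1000*np.percentile(x[k],[1,50,99])).round(1),(1000*np.percentile(y[k],[1,99])).round(1))
top=b&(P[...,2]>.085);print(cv2.minAreaRect(1000*P[top][:,:2].astype(np.float32)))
cv2.imwrite('pics/s10.png',cv2.resize(im[180:260,270:377,::-1],(800,600),interpolation=cv2.INTER_CUBIC))
"
```

```text
t: 29.63
tool_pos: [0.4554, 0.2551, 0.2455]
ee_rot: [1.0, 0.021, -0.002, 0.001]
force: [0.3, 0.4, -1.9]
width: 0.047
t 29.63 pos [0.4554 0.2551 0.2455] F [ 0.3  0.4 -1.9] w 0.047 shift cm [-0.01 -0.15  5.85]
turn deg [0.09 0.23 0.42] yaw now 2.4
brick 0.065 65 [-48.3  48. ] [-30.2  12.8]
brick 0.075 79 [-48.5  48.2] [-36.5  12.2]
brick 0.085 92 [-49.1  46.6] [-39.2  26.8]
lo lip 28 [-64.4 -60.4 -53.8] [-39.   36.6]
hi lip 37 [50.6 61.1 72.7] [-33.5  31.3]
((454.37908935546875, 249.08001708984375), (65.20233154296875, 100.10256958007812), 82.4321060180664)
```

View pics/s10.png

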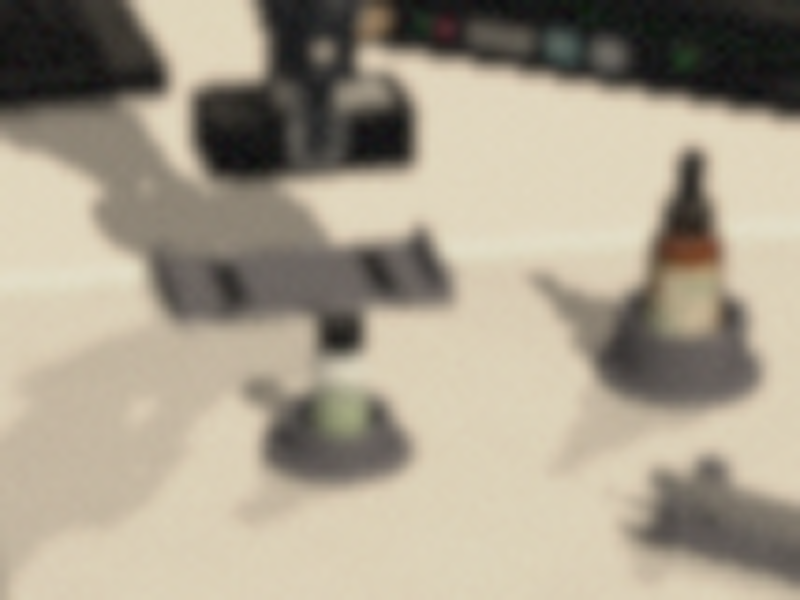

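The adapter is aligned over the tray, with lips at ±61 mm and adapter ends at ±48 mm. Lowering it.

```bash
python3 -m jog '[[[0,-0.1,1],[0,0,0.3]],[[0,0,2],[0,0,0]],[[0,0,1.5],[0,0,0]],[[0,0,0.7],[0,0,0]],[[0,0,0.4],[0,0,0]],[[0,0,0.1],[0,0,0]],[[0,0,0],[0,0,0]],[[0,0,0],[0,0,0]]]'; python3 -m jog '[[[0,0,0.15],[0,0,0]],[[0,0,0],[0,0,0]],[[0,0,0],[0,0,0]]]';python3 -m jog '[[[0,0,0.1],[0,0,0]],[[0,0,0],[0,0,0]],[[0,0,0],[0,0,0]]]'
```

```text
t: 30.35
tool_pos: [0.456, 0.2564, 0.1886]
ee_rot: [1.0, 0.017, -0.002, 0.001]
force: [1.1, 0.7, -2.7]
width: 0.047
t: 30.6
tool_pos: [0.4556, 0.2562, 0.1868]
ee_rot: [1.0, 0.017, -0.002, 0.001]
force: [-0.1, -0.1, -3.1]
width: 0.0467
t: 30.85
tool_pos: [0.4555, 0.2561, 0.1855]
ee_rot: [1.0, 0.017, -0.002, 0.001]
force: [0.4, 0.5, -1.2]
width: 0.0467
```

```bash
python3 -m jog '[[[0,0,0.08],[0,0,0]],[[0,0,0],[0,0,0]],[[0,0,0],[0,0,0]]]';python3 -m jog '[[[0,0,0.06],[0,0,0]],[[0,0,0],[0,0,0]],[[0,0,0],[0,0,0]]]'
```

```text
t: 31.1
tool_pos: [0.4556, 0.2562, 0.1849]
ee_rot: [1.0, 0.017, -0.002, 0.001]
force: [-1.4, -0.1, 2.6]
width: 0.0467
t: 31.35
tool_pos: [0.4556, 0.2562, 0.1849]
ee_rot: [1.0, 0.017, -0.002, 0.001]
force: [-5.3, -3.1, 10.5]
width: 0.0471
```

```bash
python3 -m jog '[[[0,0,-0.05],[0,0,0]],[[0,0,0],[0,0,0]],[[0,0,0],[0,0,0]],[[0,0,0],[0,0,0]],[[0,0,0],[0,0,0]],[[0,0,-1],[0,0,0]],[[0,0,-3],[0,0,0]],[[0,0,-4],[0,0,0]],[[0,0,-4],[0,0,0]],[[0,0,-4],[0,0,0]]]' 1 && python3 -m jog '[[[0,3.8,0],[0,0,0]],[[0,3.8,0],[0,0,0]],[[0,3.8,0],[0,0,0]],[[0,3.8,0],[0,0,0]],[[0,3.8,0],[0,0,0]],[[0,3.8,0],[0,0,0]],[[0,3.8,0],[0,0,0]],[[0,3.8,0],[0,0,0]],[[0,3.8,0],[0,0,0]],[[0,3.8,0],[0,0,0]]]' && python3 -m jog '[[[0,3.8,0],[0,0,0]],[[0,3.8,0],[0,0,0]],[[0,3.8,0],[0,0,0]],[[0,3.8,0],[0,0,0]],[[0,3.8,0],[0,0,0]],[[0,2,0],[0,0,0]],[[0,0,0],[0,0,0]]]'
python3 - <<'E'
from h import *
r={}
for n in('top','side'):
    im,d=arm.get_image(n);P=cloud(n,d);r[n]=im
    print(n)
    def fr(c,a,):
        a=np.radians(a);return (P[...,:2]-c)@[np.cos(a),np.sin(a)],(P[...,:2]-c)@[-np.sin(a),np.cos(a)]
    def rep(nm,k,x,y):
        if k.sum()>2: print(nm,k.sum(),'x',(1000*np.percentile(x[k],[1,50,99])).round(1),'y',(1000*np.percentile(y[k],[1,50,99])).round(1),'z',(1000*np.percentile(P[k][:,2],[5,50,95])).round(1))
    z=P[...,2]
    x,y=fr([.6037,.1427],0);h=np.hypot(x,y)<.04
    rep('cupB rim',h&(z>.024)&(z<.033),x,y)
    for l in(.05,.09): rep('bottle',h&(z>l)&(z<l+.02),x,y)
    x,y=fr([.4418,.0965],0);h=np.hypot(x,y)<.032
    rep('cupV rim',h&(z>.013)&(z<.021),x,y);rep('vial',h&(z>.03)&(z<.05),x,y);rep('vialcap',h&(z>.052)&(z<.068),x,y)
    x,y=fr([.5985,-.0217],138.6);h=(abs(x)<.08)&(abs(y)<.035)
    rep('forc',h&(abs(y)<.011)&(z>.015),x,y);rep('cheeks',h&(abs(y)>.015)&(z>.008),x,y)
    x,y=fr([.455,.2565],2);h=(abs(x)<.08)&(abs(y)<.05)
    rep('brick',h&(z>.025),x,y);rep('bricktop',h&(z>.032),x,y);rep('tray',h&(z>.002)&(z<.018),x,y)
a=cv2.resize(r['top'][180:290,180:340,::-1],(640,440),interpolation=cv2.INTER_CUBIC)
cv2.imwrite('pics/t11.png',a);cv2.imwrite('pics/s11.png',cv2.resize(r['side'][190:270,280:400,::-1],(780,520),interpolation=cv2.INTER_CUBIC))
E
```

```text
t: 32.18
tool_pos: [0.4559, 0.2562, 0.3471]
ee_rot: [1.0, 0.017, -0.002, 0.001]
force: [1.4, -0.0, -0.3]
width: 0.0855
t: 33.02
tool_pos: [0.4687, -0.1252, 0.3463]
ee_rot: [1.0, 0.017, -0.002, 0.001]
force: [1.4, 0.1, 0.2]
width: 0.0854
t: 33.6
tool_pos: [0.4747, -0.338, 0.3464]
ee_rot: [1.0, 0.014, -0.002, 0.002]
force: [-0.4, -0.2, -0.2]
width: 0.0851
top
cupB rim 91 x [-28.7  -9.4  29.9] y [-29.6  -5.4  27.7] z [24.6 28.3 32.2]
bottle 54 x [-15.7  -7.5  13.4] y [-13.5  -2.9  18. ] z [52.  62.9 69. ]
bottle 22 x [-4.4  0.1  6. ] y [-2.8  2.1  8.5] z [ 91.4 100.9 107.4]
cupV rim 72 x [-22.6  -7.1  22.4] y [-23.2  -2.4  23.4] z [14.  17.3 20.7]
vial 14 x [-11.1  -7.6   4.8] y [-12.5  -6.1   8.6] z [31.5 41.  48.4]
vialcap 45 x [-9.2  0.4 11.2] y [-9.7 -0.9  7.8] z [57.2 60.4 65.4]
forc 84 x [-58.9   5.9  55.7] y [-10.2  -1.    9.9] z [15.2 19.7 27.8]
cheeks 89 x [-54.  -15.5  46.5] y [-26.2 -15.2  25.2] z [ 8.6 19.9 29.6]
brick 553 x [-47.8  -0.5  47.5] y [-26.2  -2.7  21.5] z [29.3 34.7 39.5]
bricktop 446 x [-47.   -0.6  47.1] y [-25.8  -3.1  20.7] z [32.7 35.5 39.8]
tray 491 x [-77.3  -6.1  78.7] y [-48.4 -10.9  48.2] z [ 2.3  5.1 15. ]
side
cupB rim 11 x [-29.7 -25.6 -21.1] y [-21.7  -2.4  17.6] z [25.6 28.7 32.1]
cupV rim 67 x [-24.3  -1.7  22.8] y [-24.4  -7.1  24. ] z [13.5 17.  20.6]
vial 38 x [-10.2  -1.2  10. ] y [-12.3  -5.9   1.3] z [31.7 41.  48.3]
vialcap 37 x [-10.2  -0.6   9.6] y [-10.1  -4.    8.8] z [52.4 60.9 64. ]
forc 43 x [-59.7  13.2  32.1] y [-9.6  2.6  7.3] z [15.6 20.  27.2]
cheeks 82 x [-47.9 -38.7  46.2] y [-26.2  20.3  26.9] z [ 9.1 18.6 26.1]
brick 245 x [-48.   -2.3  46.2] y [-30.  -10.1  25. ] z [27.5 35.6 38.7]
bricktop 190 x [-46.9  -0.9  46.4] y [-29.   -4.1  25.2] z [33.4 36.3 39. ]
tray 302 x [-75.9 -10.6  77.7] y [-48.1 -23.2  44.9] z [ 2.4  6.6 16.4]
```

View pics/t11.png

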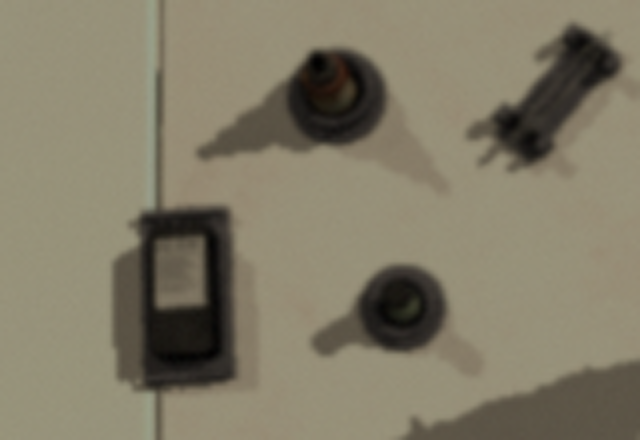

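View pics/s11.png

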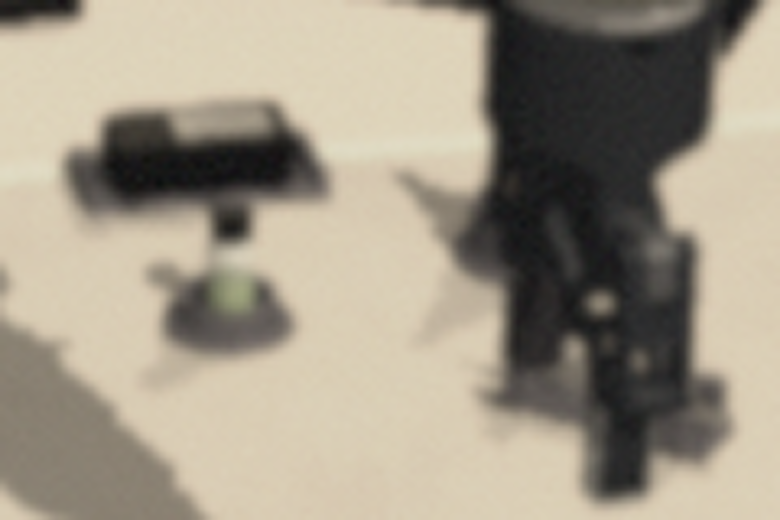

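All four items are in their stands, centred within about 2–3 mm, and the arm is clear. Handing in.

```bash
python3 -c "
from h import *
s=arm.get_state();print(s['t'],s['force']);print(arm.finish_job())"
```

```text
33.7 [ 0.49266929  0.2378303  -0.07038256]
the job is handed in; nothing more can be done
None
```

I put all four items away in the order given and handed the job in at 33.7 s.

- **Placement:** The last top view and depth data show the bottle upright in the large cup and the vial upright in the small one. The forceps lie across both notches and the adapter lies flat between the tray lips. All are centred within about 2–3 mm.
- **Side view:** In the last side picture the gripper hid the bottle and most of the forceps, so those two rest mainly on the top view.
- **Contact:** The gripper was open and well clear of everything, and forces read about zero. The largest force I saw in the move reports was about 13 N, against the 40 N limit.
- **Slips:** The last joint reached its range limit when I first turned for the forceps, so I turned the other way. One pixel reading of the forceps was wrong through a scaling slip. I caught it before acting, because the top and side measurements agreed with each other.
- **Not checked:** I did not re-measure the note pad, the mouse or the purple vial at the end. No move came near the first two, and no contact with the purple vial showed.

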